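# Zero the reader and present the notched filter plate, label up

### The arm

A 7-joint arm with a two-finger parallel gripper is mounted at the origin on a cart in front of the work surface, level with it; the furniture and walls round the work are solid. World frame = base frame: x ahead of the robot, y to its left, z up, the work surface at z = 0. Lengths are in m, angles in rad, forces in N, time in s.
With the tool pointing down it reaches from about 0.425 to 1.025 m from the base axis. Payload 3.6 kg.
Tool frame: the origin (TCP) lies at the very end of the fingers, on their centre line; the grasp point (between the pads) lies 19 mm behind it; z points along the fingers, y is the line along which they close (so a half turn about z gives the same grasp; the last joint's range is limited). The gripper opens to 85 mm and grips with 20 to 120 N. Pads are 22 mm wide; open, the fingers measure 114 mm over their backs; the gripper's body (76 mm by 85 mm) begins 54 mm behind the grasp point. The pads swing forward as they close: fully open they stand 13 mm farther back than shut.
Start: joints at [-0.093, 0.591, 0.048, 1.609, -0.033, 0.943, -0.034], TCP at [0.725, 0, 0.231] pointing down, gripper open.
Joint ranges: [-2.69, 2.69], [-0.47, 2.24], [-1.27, 1.36], [0.19, 2.51], [-1.53, 4.68], [0.08, 2.07], [-3.09, 3.09]. Speed limits (rad/s): [2.57, 2.57, 3.14, 3.14, 3.14, 3.14, 3.14].

### API

Orientations are given as a rotation vector (axis times angle).
In Python, from station import env gives the robot as it stands.
- The arm moves only by the tool move_arm, never from a script. Its argument "moves" is a list of rows, each a list of 7 numbers: the closure in counts, from 0 (fully open) to 255 (shut), then the shift along the tool's x, y, z in m, then the turn, a rotation vector about the tool's x, y, z in degrees. In form: [[hand, dx, dy, dz, wx, wy, wz], ...]. A call has 1 to 10 rows; each row shifts and turns the commanded pose from where the row before left it, along the tool's axes as they then stand; what a row does not reach is not made up. A row lasts 1/8 s, in which the tool goes at most 62.5 mm and 10.7 degrees, less where a joint would pass 70% of its speed; a pose out of reach is approached as far as the arm can. A call is refused whole if a number of a shift passes 0.0625 or a number of a turn 10.7, either way. A call with a gripper value outside its range is refused whole. The fingers move at their own pace and stop on an object; the grip force is fixed at half the most. Time passes only in rows, so rows that do not move let the fingers close. It gives the time, the measured TCP pose, the force, the opening and the grip force at its end, in the units of the state.
- env.read_state(): the state, without advancing time (a new reading comes with each control period).
- env.snapshot(name): name is "scene" or "side" or "wrist"; returns a dict with "color" (384x512x3 uint8, red, green, blue), "vertical_fov" (degrees; the focal length in pixels is half the picture's height over the tangent of half this angle, whatever the lens; pixels are square), "cx", "cy" (the principal point, pixels), "k1" (the pictures are not rectified: a ray, as slopes to the right and down, at radius r is drawn at 1 + k1 r^2 times it, then the intrinsics apply), "R" (3x3) and "t" (3): a world point X has camera coordinates R X + t. Camera axes: x right, y down, z forward; pixel columns grow to the right and rows downward; lengths in m; the calibration is good to about 2 mm. A picture is of the moment at which its call begins. There is no depth.
- env.hand_in(): hands the job in; it is judged then, once.
Trained networks look in a picture, given as the dict that the camera call returned (one of the last four; its "shot" number tells which), for a name from the list of things; names that differ only in an ending like _2 or _b are one class to them, and where a whole thing is asked for, a point or a joint stands for the part that bears it (a point fixed in the world has none). Each returns a list of dicts, best first, with "confidence" (0 to 1); they miss things now and then, are a little off and sometimes report something else, mostly with a low value. They report only what shows in the picture. A call takes as long as a camera call.
- env.spot_in(picture, label): "box" ([left, top, right, bottom] in pixels, round what is visible of it).
- env.trace(picture, label): "mask" (384x512 bool, what is visible of it) and "box" ([left, top, right, bottom] in pixels, round what is visible of it).
- env.spot_point(picture, label): "uv" ([column, row] in pixels: a listed point, or the origin of a listed thing).
The state is a dict: "time": time; "joint_pos": joint angles; "dq": joint speeds; "joint_efforts": joint torques, N m; "eef_pos": TCP position; "orientation": TCP orientation; "force": force on the tool from outside, world axes, zero at the start; "ft_torque": the same for the moment, N m; "opening": opening from 0.0 (shut) to 1.0 (fully open); "grip_force": force on a finger pad.
Only numpy, scipy, OpenCV 4.12 (cv2) and the standard library are available. Lean on these libraries where they do the work, as an engineer would, in place of code of your own. Each camera call takes 0.05 s, during which the arm holds its last target. There are 200 camera calls.

### The job

First turn the knob on the plate reader anticlockwise (seen from above) all the way back to its zero stop. Then take the filter plate that has the notched corner out of its stand, without the fingers touching its frosted label end (the notched end), and hold it with the frosted label face up, squarely facing the reader's downward-sloping window, with the label centred in front of the window and about 10 cm from it. Leave the plate without a notch in its stand, and finish while still holding the notched plate there, still and clear of the reader.

Things in the scene. Friction and masses are not known exactly. Their poses are not given: they have to be found in the camera images.
- reset_knob (a joint): Knob on the reader's deck, vertical axis: rad, 0 at the zero stop (hard), 1.8 at the other end; grows clockwise seen from above, so it is zeroed by turning anticlockwise. Light friction (0.03 N m); stays where it is left. At 0 its bar grip lies along the reader's x axis. Starts between 0.6 and 1.3.
- reset_knob_grip (a point): Point on the knob's axis at gripping height, 75 mm above the bench. The black bar is 42 mm long, 14 mm wide (grip across this), 50 to 82 mm above the bench, on a disc of 44 mm diameter. A white line on the bar marks its pointer end; at zero it points at the long white dial mark on the side towards the robot (reader's -x).
- reader: Plate reader, fixed: grey deck 130 mm (x) by 220 mm (y), top 38 mm above the bench; the reset knob's axis at (-15, -60) mm; at y = +55 mm, behind, an aluminium post carries a black read head, top 310 mm above the bench. Origin: middle of the deck's underside at bench height; z up, front (-x) roughly to the robot.
- read_window: Glass window of the black read head (64 x 58 x 34 mm). Origin: centre of the window, 261 mm above the bench, at (71, 55) mm in the reader's x and y. Its z axis points out of the window, forward and down at 45 degrees (reader's -x and -z); y is level. The label belongs on this z axis 100 mm out, i.e. at (0, 55, 190) mm in the reader's frame.
- plate: Notched filter plate: dark metal frame with glass pane, 100 mm long (x), 8 thick (y), 60 high (z), about 90 g. Stands on a long edge, any way round: lower edge 10 mm, top 70 mm above the bench. Origin: its centre. +x: towards the label end, whose upper corner (+x, +z) has a 10 x 10 mm notch. +y: out of the frosted white label face. Seen facing the label, the notch is at the upper left.
- plate_end: The label end of the notched plate (part of the plate, x = +16 to +50 mm in its frame, same origin and axes): not to be touched by the fingers. The remaining 66 mm of length may be gripped.
- label (a point): Centre of the frosted label, on the label face of the notched plate at (33, 4, 0) mm in the plate's frame.
- grip_point (a point): A good place to pinch the notched plate across its 8 mm thickness from above, at (-20, 0, 12) mm in the plate's frame: on the clear part, 18 mm below the top edge.
- stand_a: Fixed aluminium stand that holds the notched plate: 115 x 42 mm, 26 mm high, with a slot along its x, 103 x 10 mm, 16 mm deep. Origin: middle of its underside at bench height. Its axes are parallel to those of the plate at the start.
- stand_b: The same kind of stand, with the plate that has no notch.
- blank: Plate of the same size and make without notch or label; stays in its stand.

How it is judged:
By the outcome, as a careful person would: the job done as asked, in the order asked, and still so for the second after the job is handed in, while the arm keeps its last pose, push and grip.
It also fails if it takes over 54 s, if anything falls off the work surface, if the arm or the gripper's body presses on something with over 40 N, if the wrist force passes 120 N, or if a joint passes its speed limit or range.

## Working session

There is one attempt and no reset: what is moved stays moved. The work goes in short steps, Python scripts to look and compute and a tool call to move; the robot and the scene stay as the last step left them, time stands still between calls to the robot, and variables do not carry over. Pictures are saved under pics/ and viewed, at most 10 in all, crops included, and the job is handed in when it is done.

Besides the shell and the picture viewer there is one more tool, called after "Emit:" by a JSON object that holds its "name" and its "arguments", one argument or row to a line. move_arm: Moves the arm, as the interface text tells. Its arguments: {"type":"object","properties":{"moves":{"type":"array","items":{"type":"array","items":{"type":"number"}}}},"required":["moves"]}

```bash
ls; mkdir -p pics; cat > h.py <<'E'
import numpy as np,cv2
from station import env
from scipy.spatial.transform import Rotation as Ro
from scipy.optimize import least_squares
def K(p):
    f=p["color"].shape[0]/2/np.tan(np.radians(p["vertical_fov"])/2)
    return np.array([[f,0,p["cx"]],[0,f,p["cy"]],[0,0,1.]])
def proj(p,X):
    X=np.atleast_2d(X); return cv2.projectPoints(X.astype(float),cv2.Rodrigues(np.array(p["R"]))[0],np.array(p["t"],float),K(p),np.array([p["k1"],0,0,0.]))[0][:,0]
def ray(p,uv):
    s=cv2.undistortPoints(np.array([[uv]],float),K(p),np.array([p["k1"],0,0,0.]))[0,0]
    R=np.array(p["R"]);return -R.T@np.array(p["t"]),R.T@np.array([s[0],s[1],1])
def onz(p,uv,z):
    o,d=ray(p,uv);return o+d*(z-o[2])/d[2]
def tri(obs):
    A=0;b=0
    for p,uv in obs:
        o,d=ray(p,uv);d=d/np.linalg.norm(d);M=np.eye(3)-np.outer(d,d);A=A+M;b=b+M@o
    return np.linalg.solve(A,b)
def save(p,n): cv2.imwrite("pics/"+n,p["color"][:,:,::-1])
E
python3 - <<'E'
from h import *
P={n:env.snapshot(n) for n in("scene","side","wrist")}
cv2.imwrite("pics/a.png",cv2.resize(np.hstack([P["scene"]["color"],P["side"]["color"]])[:,:,::-1],(800,300)))
save(P["scene"],"scene.png");save(P["side"],"side.png");save(P["wrist"],"wrist.png")
for n,p in P.items():
    print(n,p["vertical_fov"],p["k1"],np.round(-np.array(p["R"]).T@p["t"],3))
    for l in["reset_knob_grip","reader","read_window","plate","label","grip_point","stand_a","blank"]:
        print(l,[(np.round(d["uv"],1).tolist(),round(d["confidence"],2)) for d in env.spot_point(p,l)[:3]])
s=env.read_state();print(s)
E
```

```text
pics
scene 42.38291704783808 -0.22174661774383203 [-0.241 -0.709  1.282]
reset_knob_grip [([221.3, 181.1], 0.51)]
reader [([215.6, 188.7], 0.7)]
read_window [([215.0, 117.2], 0.59)]
plate [([323.2, 284.3], 0.67)]
label [([333.9, 278.5], 0.56)]
grip_point [([319.8, 278.8], 0.77)]
stand_a [([319.2, 291.0], 0.56), ([272.2, 252.3], 0.52)]
blank [([272.4, 248.8], 0.59), ([216.4, 187.6], 0.54)]
side 47.088695564193344 0.03744117755183061 [-0.039 -0.656  0.829]
reset_knob_grip [([223.8, 180.9], 0.66)]
reader [([219.4, 186.6], 0.83)]
read_window [([225.1, 100.9], 0.57), ([342.0, 305.2], 0.24)]
plate [([340.2, 305.0], 0.84)]
label [([352.7, 298.6], 0.69)]
grip_point [([330.2, 300.5], 0.95)]
stand_a [([334.9, 317.0], 0.75), ([274.8, 264.4], 0.68)]
blank [([275.0, 248.8], 0.67)]
wrist 65.3783924775775 0.027177007520765663 [0.724 0.084 0.372]
reset_knob_grip []
reader []
read_window []
plate []
label []
grip_point []
stand_a [([32.9, 186.9], 0.7), ([93.4, 313.1], 0.65)]
blank [([32.1, 186.7], 0.71)]
{'time': 1.35, 'joint_pos': array([-0.09349842,  0.59123081,  0.04838304,  1.60850595, -0.03328795,
        0.94268488, -0.03372537]), 'dq': array([-0.00050208,  0.00037469,  0.00011097,  0.00012119, -0.00091481,
       -0.00029259, -0.00207702]), 'joint_efforts': array([ 6.54012401e-04, -5.48641276e+01,  1.54651389e+00, -1.98531586e+01,
        9.40038735e-03,  1.52914759e-03, -1.13668307e-05]), 'eef_pos': array([7.25002220e-01, 9.58106068e-06, 2.31277544e-01]), 'orientation': array([ 2.22140800e+00,  2.22146815e+00, -5.69089191e-05]), 'force': array([ 0.24613756, -0.00045823, -0.24008898]), 'ft_torque': array([-0.00870834,  0.02576383, -0.00268901]), 'grip_force': 0.0, 'opening': 1.004966652818549}
```

View side.

View pics/side.png

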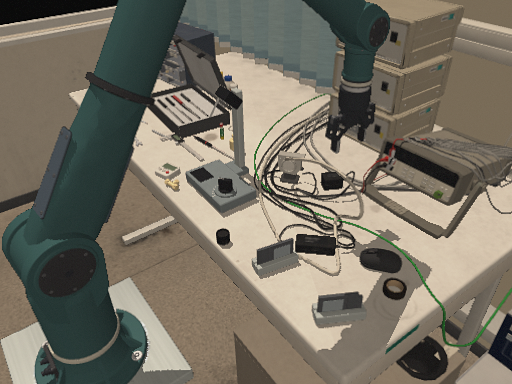

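View pics/wrist.png

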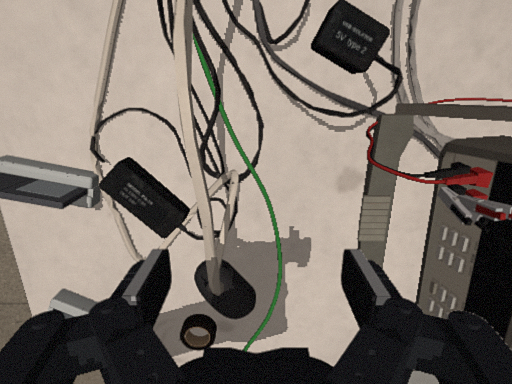

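View pics/scene.png

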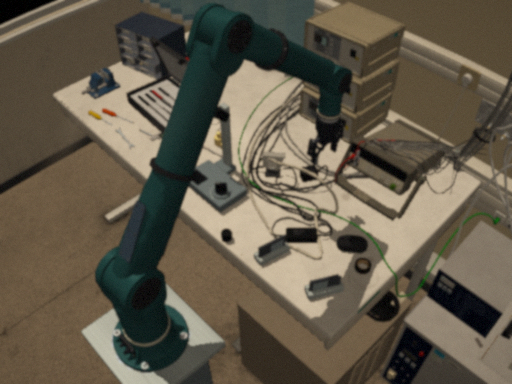

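```bash
python3 - <<'E'
from h import *
a=env.snapshot("scene");b=env.snapshot("side")
o={"knob":([221.3,181.1],[223.8,180.9]),"reader":([215.6,188.7],[219.4,186.6]),"win":([215,117.2],[225.1,100.9]),"plate":([323.2,284.3],[340.2,305]),"label":([333.9,278.5],[352.7,298.6]),"grip":([319.8,278.8],[330.2,300.5]),"standa":([319.2,291],[334.9,317]),"standb":([272.2,252.3],[274.8,264.4])}
z=dict(knob=.075,reader=0,win=.261,plate=.04,label=.04,grip=.052,standa=0,standb=0)
for k,(u,v) in o.items(): print(k,tri([(a,u),(b,v)]).round(4),onz(a,u,z[k]).round(4),onz(b,v,z[k]).round(4))
c=b["color"]
l=cv2.resize(c[265:335,290:390],(560,392),interpolation=cv2.INTER_CUBIC)
m=cv2.resize(c[80:220,175:275],(240,336),interpolation=cv2.INTER_CUBIC)
m=np.vstack([m,np.zeros((56,240,3),np.uint8)])
cv2.imwrite("pics/crop.png",np.hstack([l,m])[:,:,::-1])
E
```

```text
knob [0.5291 0.2918 0.0593] [0.5259 0.2796 0.075 ] [0.5107 0.2707 0.075 ]
reader [0.503  0.2861 0.0487] [0.5323 0.3254 0.    ] [0.5368 0.3448 0.    ]
win [0.591  0.3689 0.2721] [0.598  0.3808 0.261 ] [0.6061 0.39   0.261 ]
plate [ 0.4905 -0.2339  0.0199] [ 0.476  -0.2406  0.04  ] [ 0.48   -0.2453  0.04  ]
label [ 0.5144 -0.25    0.0412] [ 0.5153 -0.2496  0.04  ] [ 0.5152 -0.2493  0.04  ]
grip [ 0.4969 -0.2066  0.0085] [ 0.4768 -0.2247  0.052 ] [ 0.4634 -0.2297  0.052 ]
standa [ 0.5038 -0.2138 -0.054 ] [ 0.4717 -0.2332  0.    ] [ 0.4726 -0.2413  0.    ]
standb [ 0.4842 -0.0129 -0.0243] [ 0.4744 -0.0259  0.    ] [ 0.4655 -0.0315 -0.    ]
```

View pics/crop.png

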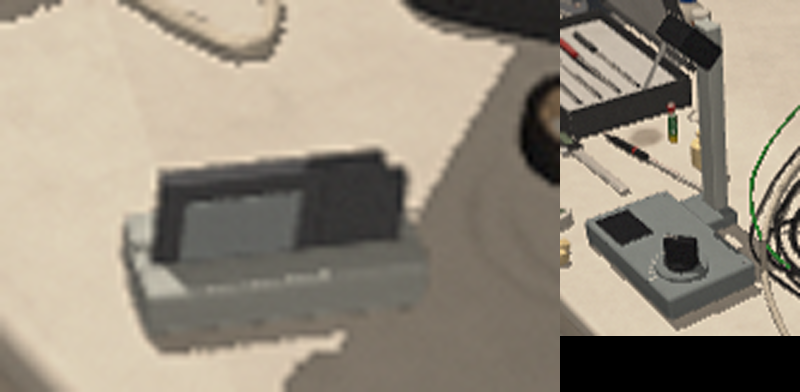

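Emit:
{"name": "move_arm", "arguments": {
  "moves": [
    [0,0.03,-0.034,-0.003,0,0,0],
    [0,0.034,-0.034,-0.003,0,0,0],
    [0,0.034,-0.035,-0.003,0,0,0],
    [0,0.034,-0.035,-0.003,0,0,0],
    [0,0.034,-0.035,-0.003,0,0,0],
    [0,0.034,-0.034,-0.003,0,0,0],
    [0,0,0,0,0,0,0],
    [0,0,0,0,0,0,0]
  ]
}}

```text
time: 2.45
eef_pos: [0.5185, 0.1997, 0.2496]
orientation: [2.221, 2.221, 0.001]
force: [-0.1, -1.0, 0.2]
opening: 1.0
grip_force: 0.0
```

```bash
python3 - <<'E'
from h import *
w=env.snapshot("wrist");save(w,"w2.png");print(np.round(w["R"],3),-np.array(w["R"]).T@w["t"])
u=None
for l in["reset_knob_grip","read_window","reader"]:
  for d in env.spot_point(w,l)[:2]:print(l,np.round(d["uv"],1),d["confidence"],onz(w,d["uv"],dict(reset_knob_grip=.075,read_window=.261,reader=0)[l]).round(4))
for d in env.trace(w,"reader")[:1]: print(d["box"],d["mask"].sum())
s=env.read_state();print(s["eef_pos"],s["joint_pos"].round(3),s["time"])
E
```

```text
[[ 1.     0.001  0.002]
 [ 0.    -0.946  0.324]
 [ 0.002 -0.324 -0.946]] [0.51744707 0.28360029 0.39175505]
reset_knob_grip [250.5 101.3] 0.79 [0.5128 0.2696 0.075 ]
reader [264.2  44. ] 0.66 [0.5282 0.3309 0.    ]
[202.8, 0.0, 385.9, 146.2] 18072
[0.51886394 0.19880197 0.24917388] [-0.463  0.357  0.02   1.977 -0.009  0.807 -0.441] 2.7
```

View pics/w2.png

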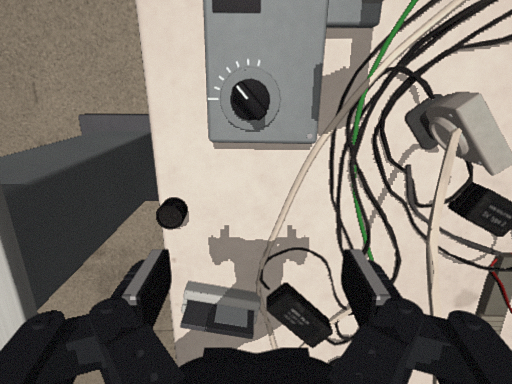

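```bash
python3 - <<'E'
from h import *
w=env.snapshot("wrist");m=max(env.trace(w,"reader"),key=lambda d:d["confidence"])["mask"]
def edge(rows,side):
    return np.array([[ (np.where(m[r])[0].min()-.5 if side<0 else np.where(m[r])[0].max()+.5),r] for r in rows],float)
L=edge(range(35,125,3),-1);Rr=edge(range(35,125,3),1)
B=np.array([[c,np.where(m[:,c])[0].max()+.5] for c in range(222,305,3)],float)
W=lambda E:np.array([onz(w,e,.038)[:2] for e in E])
L,Rr,B=map(W,(L,Rr,B))
def res(q):
    x,y,a=q;c,s=np.cos(a),np.sin(a);loc=lambda P:(P-[x,y])@np.array([[c,-s],[s,c]])
    return np.r_[loc(L)[:,0]+.065,loc(Rr)[:,0]-.065,loc(B)[:,1]+.110]
q=least_squares(res,[.53,.33,0],loss="soft_l1",f_scale=.001);print(q.x,np.degrees(q.x[2]));r=res(q.x);n=len(L);print([v.round(4) for v in(r[:n].mean(),r[n:2*n].mean(),r[2*n:].mean(),r.std())])
x,y,a=q.x;T=np.array([[np.cos(a),-np.sin(a)],[np.sin(a),np.cos(a)]])
k=T@[-.015,-.06]+[x,y];print("knob",k)
# pointer line: white pixels inside bar
img=w["color"].copy();g=img.min(2)
kt=proj(w,[[*k,.082]])[0];kd=proj(w,[[*k,.05]])[0];print(kt,kd)
ys,xs=np.where(g>90);s=np.hypot(xs-kt[0],ys-kt[1])<17
for u,v in zip(xs[s],ys[s]):print((u,v),g[v,u],end=" ")
big=cv2.resize(img[20:160,190:340],None,fx=4,fy=4,interpolation=cv2.INTER_CUBIC)
def pt(X):
    return tuple(((proj(w,[X])[0]-[190,20]+.5)*4-.5).round().astype(int).tolist())
C=[(-.065,.06),(-.065,-.11),(.065,-.11),(.065,.06)]
C=[pt([*(T@c+[x,y]),.038]) for c in C]
for i in range(3):cv2.line(big,C[i],C[i+1],(255,0,0),1)
cv2.line(big,pt([*(T@[-.07,-.06]+[x,y]),.038]),pt([*(T@[.05,-.06]+[x,y]),.038]),(0,255,0),1)
cv2.circle(big,pt([*k,.082]),3,(255,255,0),1)
cv2.imwrite("pics/w3.png",big[:,:,::-1])
E
```

```text
[ 0.52760974  0.33090899 -0.01863688] -1.0678146497382917
[np.float64(0.0009), np.float64(-0.001), np.float64(-0.0), np.float64(0.001)]
knob [0.5114942  0.27119894]
[248.62921     99.04928739] [249.24817672  97.89707563]
(np.int64(238), np.int64(86)) 203 (np.int64(239), np.int64(86)) 119 (np.int64(237), np.int64(87)) 222 (np.int64(238), np.int64(87)) 248 (np.int64(239), np.int64(87)) 201 (np.int64(240), np.int64(87)) 102 (np.int64(237), np.int64(88)) 132 (np.int64(238), np.int64(88)) 219 (np.int64(239), np.int64(88)) 245 (np.int64(240), np.int64(88)) 186 (np.int64(238), np.int64(89)) 128 (np.int64(239), np.int64(89)) 227 (np.int64(240), np.int64(89)) 245 (np.int64(241), np.int64(89)) 163 (np.int64(239), np.int64(90)) 169 (np.int64(240), np.int64(90)) 244 (np.int64(241), np.int64(90)) 218 (np.int64(242), np.int64(90)) 125 (np.int64(240), np.int64(91)) 211 (np.int64(241), np.int64(91)) 246 (np.int64(242), np.int64(91)) 196 (np.int64(243), np.int64(91)) 114 (np.int64(240), np.int64(92)) 104 (np.int64(241), np.int64(92)) 222 (np.int64(242), np.int64(92)) 247 (np.int64(243), np.int64(92)) 195 (np.int64(244), np.int64(92)) 116 (np.int64(241), np.int64(93)) 133 (np.int64(242), np.int64(93)) 224 (np.int64(243), np.int64(93)) 244 (np.int64(244), np.int64(93)) 197 (np.int64(245), np.int64(93)) 114 (np.int64(242), np.int64(94)) 135 (np.int64(243), np.int64(94)) 221 (np.int64(244), np.int64(94)) 244 (np.int64(245), np.int64(94)) 198 (np.int64(246), np.int64(94)) 105 (np.int64(243), np.int64(95)) 136 (np.int64(244), np.int64(95)) 222 (np.int64(245), np.int64(95)) 247 (np.int64(246), np.int64(95)) 183 (np.int64(244), np.int64(96)) 133 (np.int64(245), np.int64(96)) 229 (np.int64(246), np.int64(96)) 255 (np.int64(247), np.int64(96)) 148 (np.int64(245), np.int64(97)) 178 (np.int64(246), np.int64(97)) 229 (np.int64(247), np.int64(97)) 153 (np.int64(246), np.int64(98)) 95
```

View pics/w3.png

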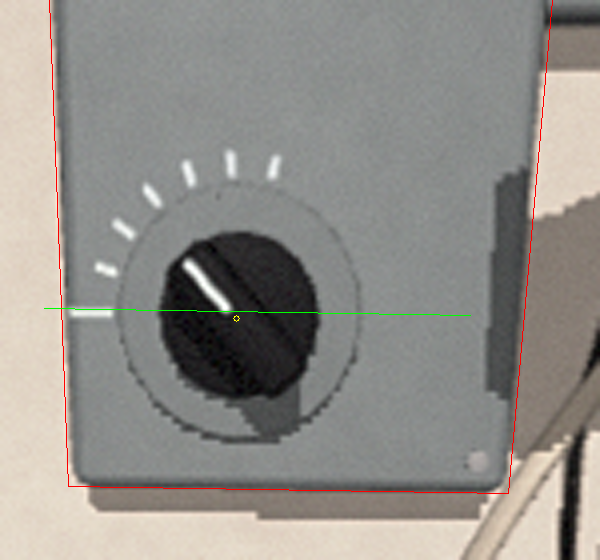

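Emit:
{"name": "move_arm", "arguments": {
  "moves": [
    [0,0.036,-0.004,0,0,0,0],
    [0,0.036,-0.003,0,0,0,0],
    [0,0,0,0,0,0,-10.25],
    [0,0,0,0,0,0,-10.25],
    [0,0,0,0.03,0,0,-10.25],
    [0,0,0,0.042,0,0,-10.25],
    [0,0,0,0.05,0,0,0],
    [0,0,0,0.04,0,0,0],
    [0,0,0,0.03,0,0,0],
    [0,0,0,0,0,0,0]
  ]
}}

```text
time: 4.05
eef_pos: [0.5097, 0.2708, 0.0551]
orientation: [-1.302, -2.856, 0.007]
force: [0.2, 0.1, 0.3]
opening: 0.995
grip_force: 0.0
```

```bash
python3 - <<'E'
from h import *
s=env.read_state();print(s["eef_pos"].round(4),s["joint_pos"].round(3),Ro.from_rotvec(s["orientation"]).as_matrix().round(3),s["force"].round(2))
b=env.snapshot("side")
for d in env.spot_point(b,"reset_knob_grip")[:1]:print(d)
E
```

```text
[0.5097 0.2708 0.0551] [-0.483  0.664 -0.118  2.046  0.169  0.446 -0.014] [[-0.656  0.755 -0.004]
 [ 0.755  0.656 -0.003]
 [ 0.001 -0.005 -1.   ]] [0.16 0.15 0.31]
{'uv': [224.5, 181.8], 'confidence': 0.59}
```

Emit:
{"name": "move_arm", "arguments": {
  "moves": [
    [120,-0.001,0.0015,-0.002,0,0,0],
    [255,0,0,0,0,0,0],
    [255,0,0,0,0,0,0],
    [255,0,0,0,0,0,0],
    [255,0,0,0,0,0,0],
    [255,0,0,0,0,0,0]
  ]
}}

```text
time: 4.9
eef_pos: [0.5115, 0.2711, 0.0598]
orientation: [-1.302, -2.858, 0.005]
force: [-2.1, -2.4, 6.5]
opening: 0.147
grip_force: 59.9
```

Emit:
{"name": "move_arm", "arguments": {
  "moves": [
    [255,0,0,0,0,0,-8],
    [255,0,0,0,0,0,-8],
    [255,0,0,0,0,0,-8],
    [255,0,0,0,0,0,-8],
    [255,0,0,0,0,0,-8],
    [255,0,0,0,0,0,-6],
    [255,0,0,0,0,0,0]
  ]
}}

```text
time: 5.78
eef_pos: [0.5112, 0.2703, 0.0598]
orientation: [-0.082, -3.138, 0.006]
force: [-3.5, -3.3, 9.1]
opening: 0.149
grip_force: 60.2
```

```bash
python3 - <<'E'
from h import *
s=env.read_state();M=Ro.from_rotvec(s["orientation"]).as_matrix();print(s["eef_pos"].round(4),s["joint_pos"].round(3),np.degrees(np.arctan2(M[1,1],M[0,1])),s["force"].round(2),s["ft_torque"].round(3),s["opening"])
E
```

```text
[0.5112 0.2703 0.0598] [-0.331  0.675 -0.329  2.036  0.436  0.503  0.538] 87.00672000901444 [-3.54 -3.32  9.06] [-0.57   0.743  0.046] 0.14902757659463164
```

Torque about z is still small, so I continue until the stop shows.

Emit:
{"name": "move_arm", "arguments": {
  "moves": [
    [255,0,0,0,0,0,-2],
    [255,0,0,0,0,0,-2],
    [255,0,0,0,0,0,-1],
    [255,0,0,0,0,0,0]
  ]
}}

```text
time: 6.28
eef_pos: [0.5111, 0.2702, 0.0598]
orientation: [0.039, -3.137, 0.005]
force: [-4.1, -1.9, 9.4]
opening: 0.149
grip_force: 66.9
```

```bash
python3 - <<'E'
from h import *
s=env.read_state();M=Ro.from_rotvec(s["orientation"]).as_matrix();print(s["eef_pos"].round(4),s["joint_pos"].round(3),np.degrees(np.arctan2(M[1,1],M[0,1])),s["force"].round(2),s["ft_torque"].round(3),s["opening"])
E
```

```text
[0.5111 0.2702 0.0598] [-0.315  0.678 -0.351  2.035  0.458  0.509  0.595] 91.43942051069048 [-4.06 -1.88  9.4 ] [-0.482  0.878 -1.407] 0.14860989691168028
```

Emit:
{"name": "move_arm", "arguments": {
  "moves": [
    [0,0,0,0,0,0,0],
    [0,0,0,0,0,0,0],
    [0,0,0,0,0,0,0],
    [0,0,0,0,0,0,0],
    [0,0,0,-0.04,0,0,0],
    [0,0,0,-0.05,0,0,0],
    [0,0,0,-0.05,0,0,0],
    [0,0,0,-0.05,0,0,0],
    [0,0.05,0,0,0,0,0],
    [0,0,0,0,0,0,0]
  ]
}}

```text
time: 7.52
eef_pos: [0.4588, 0.2703, 0.2496]
orientation: [0.062, -3.139, 0.003]
force: [0.6, -1.3, -0.7]
opening: 1.006
grip_force: 0.0
```

```bash
python3 - <<'E'
from h import *
w=env.snapshot("wrist")
s=env.read_state();M=Ro.from_rotvec(s["orientation"]).as_matrix();print(s["eef_pos"].round(4),s["joint_pos"].round(3),np.degrees(np.arctan2(M[1,1],M[0,1])),s["opening"])
g=w["color"].min(2).astype(int)
k=np.array([.5115,.271])
# line pixels on z=.082 plane
P=np.array([[*onz(w,(u,v),.082)[:2],u,v] for v in range(384) for u in range(512) if g[v,u]>170])
q=P[np.hypot(*(P[:,:2]-k).T)<.023];print(len(q),q[:,:2].mean(0),q[:,2:].mean(0))
l=cv2.fitLine(q[:,:2].astype(np.float32),cv2.DIST_L2,0,1e-5,1e-5).ravel();print("bar ang",np.degrees(np.arctan2(l[1],l[0])))
D=np.array([[*onz(w,(u,v),.038)[:2],u,v] for u,v in P[:,2:]])
d=D[(np.hypot(*(D[:,:2]-k).T)>.024)&(np.hypot(*(D[:,:2]-k).T)<.045)&(abs(D[:,1]-k[1])<.005)&(D[:,0]<k[0])]
l=cv2.fitLine(d[:,:2].astype(np.float32),cv2.DIST_L2,0,1e-5,1e-5).ravel();print("mark",len(d),d.mean(0),np.degrees(np.arctan2(l[1],l[0])))
for l in["reset_knob_grip","read_window","reader"]:
  for e in env.spot_point(w,l)[:1]:print(l,np.round(e["uv"],1),e["confidence"],onz(w,e["uv"],dict(reset_knob_grip=.075,read_window=.261,reader=0)[l]).round(4))
a=env.snapshot("scene");b=env.snapshot("side")
for l in["read_window"]:
  A=env.spot_point(a,l)[:1];B=env.spot_point(b,l)[:1]
  for p,e in((a,A),(b,B)):
    if e:print(l,e[0]["uv"],e[0]["confidence"],onz(p,e[0]["uv"],.261).round(4))
cv2.imwrite("pics/w4.png",w["color"][:,:,::-1])
E
```

```text
[0.4611 0.2703 0.2495] [-0.199  0.372 -0.537  2.002  0.255  0.833  0.729] 92.14934492205604 1.002307362935182
17 [0.49938198 0.27047764] [254.29411765 205.47058824]
bar ang -1.1696731
mark 13 [  0.47113816   0.27094019 255.76923077 170.61538462] -3.992797
reset_knob_grip [256.4 211.7] 0.96 [0.5098 0.2733 0.075 ]
reader [294.3 202.8] 0.66 [0.5261 0.3273 0.    ]
read_window [212.9, 121.4] 0.67 [0.5775 0.3676 0.261 ]
read_window [338.7, 305.2] 0.54 [ 0.3325 -0.3591  0.261 ]
```

View pics/w4.png

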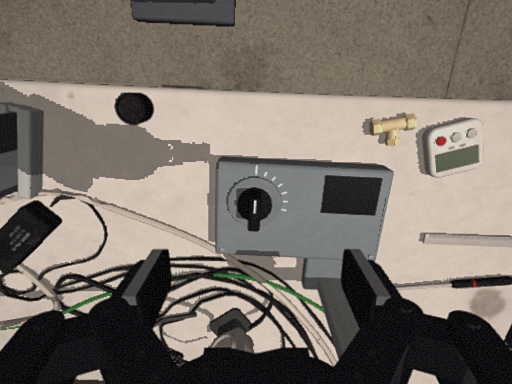

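```bash
python3 - <<'E'
from h import *
w=env.snapshot("wrist");m=max(env.trace(w,"reader"),key=lambda d:d["confidence"])["mask"]
row=lambda r:np.where(m[r])[0]; col=lambda c:np.where(m[:,c])[0]
L=[(row(r).min()-.5,r) for r in range(172,245,3)];R=[(row(r).max()+.5,r) for r in range(178,245,3)]
F=[(c,col(c).max()+.5) for c in range(225,295,3)];N=[(c,col(c).min()-.5) for c in range(230,375,3)]
W=lambda E,z:np.array([onz(w,e,z)[:2] for e in E])
L,R,F,N=W(L,.038),W(R,.038),W(F,.038),W(N,0)
def loc(P,q):
    x,y,a=q;c,s=np.cos(a),np.sin(a);return (P-[x,y])@np.array([[c,-s],[s,c]])
def res(q): return np.r_[loc(L,q)[:,1]+.109,loc(R,q)[:,1]-.109,loc(F,q)[:,0]-.064,loc(N,q)[:,0]+.065]
q=least_squares(res,[.527,.33,0],loss="soft_l1",f_scale=.001);print(q.x,np.degrees(q.x[2]))
for n,E in zip("LRFN",(L,R,F,N)):
    v=loc(E,q.x);i=1 if n in"LR" else 0;l=cv2.fitLine(v.astype(np.float32),cv2.DIST_HUBER,0,1e-5,1e-5).ravel();print(n,v[:,i].mean().round(4),v[:,i].std().round(4),np.degrees(np.arctan2(l[1-0],l[0])).round(2))
x,y,a=q.x
T=np.array([[np.cos(a),-np.sin(a)],[np.sin(a),np.cos(a)]]);print("knob",T@[-.015,-.06]+[x,y],"label target",T@[0,.055]+[x,y])
E
```

```text
[ 0.52873903  0.32921195 -0.02482026] -1.4220961816654865
L -0.1086 0.0007 0.89
R 0.1086 0.0004 0.47
F 0.0613 0.0007 -90.0
N -0.0643 0.0006 -89.59
knob [0.51225459 0.2696027 ] label target [0.530104   0.38419501]
```

Emit:
{"name": "move_arm", "arguments": {
  "moves": [
    [0,0,-0.04,0,0,0,0],
    [0,0,-0.058,0,0,0,0],
    [0,0,-0.06,0,0,0,0],
    [0,0,-0.06,0,0,0,0],
    [0,0,-0.06,0,0,0,0],
    [0,0.003,-0.06,0,0,0,0],
    [0,0.003,-0.06,0,0,0,0],
    [0,0,-0.06,0,0,0,0],
    [0,0,-0.05,0,0,0,0],
    [0,0,0,0,0,0,9]
  ]
}}

```text
time: 9.28
eef_pos: [0.4739, -0.2434, 0.2489]
orientation: [0.213, 3.134, -0.003]
force: [-0.2, 0.6, -0.1]
opening: 1.0
grip_force: 0.0
```

Emit:
{"name": "move_arm", "arguments": {
  "moves": [
    [0,0,0,0,0,0,9],
    [0,0,0,0,0,0,9],
    [0,0,0,0,0,0,0]
  ]
}}

```text
time: 9.65
eef_pos: [0.4747, -0.2374, 0.2492]
orientation: [-0.677, -3.068, 0.0]
force: [-0.4, 0.0, 0.2]
opening: 0.999
grip_force: 0.0
```

```bash
python3 - <<'E'
from h import *
w=env.snapshot("wrist");save(w,"w5.png")
s=env.read_state();M=Ro.from_rotvec(s["orientation"]).as_matrix();print(s["eef_pos"].round(4),s["joint_pos"].round(3),np.degrees(np.arctan2(M[1,1],M[0,1])),s["opening"])
z=dict(plate=.04,label=.04,grip_point=.052,stand_a=0,blank=.04)
for l in z:
  for e in env.spot_point(w,l)[:2]:print(l,np.round(e["uv"],1),e["confidence"],onz(w,e["uv"],z[l]).round(4))
for l in("plate","stand_a"):
  for d in env.trace(w,l)[:2]:
    mm=d["mask"].astype(np.uint8);c=max(cv2.findContours(mm,0,2)[0],key=cv2.contourArea)
    b=cv2.boxPoints(cv2.minAreaRect(c));print(l,d["confidence"],b.round(1).tolist(),[onz(w,p,.07 if l=="plate" else .026)[:2].round(4).tolist() for p in b])
E
```

```text
[ 0.4747 -0.2374  0.2492] [ 0.598  0.337 -0.279  2.019  0.127  0.802  1.382] 65.16560627111015 1.0004349499592204
plate [260.2 193.3] 0.72 [ 0.5145 -0.2496  0.04  ]
plate [255.4 167.5] 0.63 [ 0.4819 -0.2411  0.04  ]
label [259.4 193.9] 0.74 [ 0.5148 -0.2508  0.04  ]
grip_point [256.3 152.9] 0.96 [ 0.4637 -0.2315  0.052 ]
stand_a [257.7 159.7] 0.77 [ 0.483  -0.2382  0.    ]
blank [425.6  73.9] 0.85 [ 0.4647 -0.0297  0.04  ]
plate 0.82 [[248.5, 207.8000030517578], [253.89999389648438, 121.5999984741211], [263.20001220703125, 122.19999694824219], [257.8999938964844, 208.39999389648438]] [[0.5151, -0.2653], [0.4289, -0.2183], [0.4336, -0.2096], [0.5203, -0.2557]]
stand_a 0.73 [[235.3000030517578, 204.10000610351562], [242.3000030517578, 113.30000305175781], [276.70001220703125, 116.0], [269.70001220703125, 206.6999969482422]] [[0.5191, -0.2874], [0.4187, -0.2289], [0.4386, -0.1931], [0.5415, -0.2479]]
stand_a 0.68 [[379.8999938964844, 125.69999694824219], [391.8999938964844, 10.5], [436.20001220703125, 15.100000381469727], [424.1000061035156, 130.3000030517578]] [[0.5011, -0.0858], [0.3908, -0.0396], [0.415, 0.0011], [0.5288, -0.0398]]
```

View pics/w5.png

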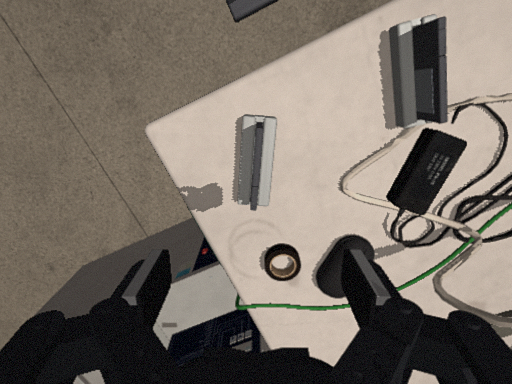

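Emit:
{"name": "move_arm", "arguments": {
  "moves": [
    [0,0.0123,0.0017,0,0,0,0],
    [0,0,0,0.03,0,0,3.6],
    [0,0,0,0.05,0,0,0],
    [0,0,0,0.05,0,0,0],
    [0,0,0,0.03,0,0,0],
    [0,0,0,0,0,0,0],
    [0,0,0,0,0,0,0]
  ]
}}

```text
time: 10.92
eef_pos: [0.4646, -0.2307, 0.0903]
orientation: [0.775, 3.043, -0.0]
force: [-0.3, 0.0, 0.1]
opening: 1.004
grip_force: 0.0
```

```bash
python3 - <<'E'
from h import *
s=env.read_state();M=Ro.from_rotvec(s["orientation"]).as_matrix();print(s["eef_pos"].round(4),np.degrees(np.arctan2(M[1,1],M[0,1])),s["force"].round(2))
w=env.snapshot("wrist");save(w,"w6.png");b=env.snapshot("side")
z=dict(plate=.04,label=.04,grip_point=.052)
for p in(w,b):
 for l in z:
  for e in env.spot_point(p,l)[:1]:print(l,np.round(e["uv"],1),e["confidence"],onz(p,e["uv"],z[l]).round(4))
for d in env.trace(w,"plate")[:1]:
    c=max(cv2.findContours(d["mask"].astype(np.uint8),0,2)[0],key=cv2.contourArea)
    q=cv2.boxPoints(cv2.minAreaRect(c));print([onz(w,p,.07)[:2].round(4).tolist() for p in q])
E
```

```text
[ 0.4646 -0.2307  0.0903] 61.409840079925395 [-0.27  0.01  0.1 ]
plate [254.7 239. ] 0.64 [ 0.4813 -0.2407  0.04  ]
label [257.8 278.4] 0.9 [ 0.5117 -0.2546  0.04  ]
grip_point [253.1 220.4] 0.85 [ 0.463  -0.2319  0.052 ]
plate [340.9 303.4] 0.81 [ 0.4844 -0.2431  0.04  ]
label [354.1 297.7] 0.69 [ 0.5195 -0.2494  0.04  ]
[[0.4231, -0.2131], [0.4268, -0.2063], [0.5178, -0.255], [0.5134, -0.2632]]
```

View pics/w6.png

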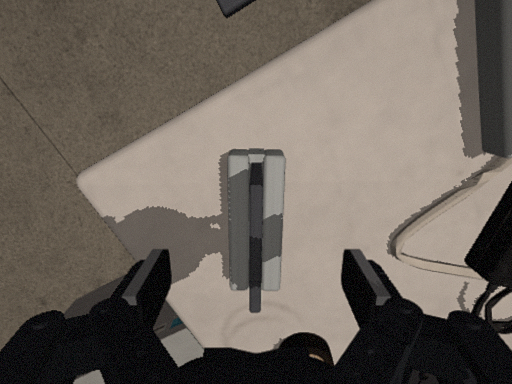

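Emit:
{"name": "move_arm", "arguments": {
  "moves": [
    [0,0,0,0.03,0,0,0],
    [0,0,0,0.02,0,0,0],
    [100,0,0,0,0,0,0],
    [180,0,0,0,0,0,0],
    [255,0,0,0,0,0,0],
    [255,0,0,0,0,0,0],
    [255,0,0,0,0,0,0],
    [255,0,0,0,0,0,0]
  ]
}}

```text
time: 12.38
eef_pos: [0.4645, -0.231, 0.04]
orientation: [0.776, 3.043, -0.001]
force: [-0.8, -0.2, 5.8]
opening: 0.085
grip_force: 59.3
```

Emit:
{"name": "move_arm", "arguments": {
  "moves": [
    [255,0,0,-0.015,0,0,0],
    [255,0,0,-0.03,0,0,0],
    [255,0,0,-0.05,0,0,0],
    [255,0,0,-0.06,0,0,0],
    [255,0,0,-0.06,0,0,0],
    [255,0,0,-0.03,0,0,0],
    [255,0,0,0,0,0,0]
  ]
}}

```text
time: 13.25
eef_pos: [0.4654, -0.2311, 0.2875]
orientation: [0.774, 3.038, -0.002]
force: [-0.6, 1.2, -1.3]
opening: 0.081
grip_force: 58.5
```

```bash
cat > st.py <<'E'
from h import *
def est(show=1):
    s=env.read_state();M=Ro.from_rotvec(s["orientation"]).as_matrix();p=s["eef_pos"]
    if show:print(p.round(4),s["joint_pos"].round(2),M.round(3).tolist(),s["force"].round(1),s["opening"].round(3),s["grip_force"])
    return p,M
E
python3 - <<'E'
from st import *
p,M=est()
a=env.snapshot("scene");b=env.snapshot("side");w=env.snapshot("wrist")
for n in("plate","label","grip_point"):
  o=[]
  for q in(a,b,w):
    e=env.spot_point(q,n)[:1]
    if e: o.append((q,e[0]["uv"]));print(n,np.round(e[0]["uv"],1),round(e[0]["confidence"],2))
  if len(o)>1: X=tri(o);print(X.round(4),"tool:",(M.T@(X-p)).round(4))
print("exp label in tool if grip at", M.T@np.zeros(3))
img=np.vstack([b["color"][40:340,150:450]]);cv2.imwrite("pics/b7.png",np.hstack([cv2.resize(img,(400,400)),cv2.resize(w["color"][200:384,160:352],(400,400))])[:,:,::-1])
E
```

```text
Traceback (most recent call last):
  File "st.py", line 4, in est
    if show:print(p.round(4),s["joint_pos"].round(2),M.round(3).tolist(),s["force"].round(1),s["opening"].round(3),s["grip_force"])
                                                                                             ^^^^^^^^^^^^^^^^^^
AttributeError: 'float' object has no attribute 'round'
```

```bash
sed -i 's/s\["opening"\].round(3)/s["opening"]/' st.py
python3 - <<'E'
from st import *
p,M=est()
a=env.snapshot("scene");b=env.snapshot("side");w=env.snapshot("wrist")
for n in("plate","label","grip_point"):
  o=[]
  for q in(a,b,w):
    e=env.spot_point(q,n)[:1]
    if e: o.append((q,e[0]["uv"]));print(n,np.round(e[0]["uv"],1),round(e[0]["confidence"],2))
  if len(o)>1: X=tri(o);print(X.round(4),"tool:",(M.T@(X-p)).round(4))
img=b["color"][40:340,150:450];cv2.imwrite("pics/b7.png",np.hstack([cv2.resize(img,(400,400)),cv2.resize(w["color"][200:384,160:352],(400,400))])[:,:,::-1])
E
```

```text
[ 0.4654 -0.2311  0.2875] [ 0.62  0.27 -0.3   2.    0.11  0.87  1.33] [[-0.878, 0.479, 0.006], [0.479, 0.878, -0.003], [-0.006, 0.0, -1.0]] [-0.6  1.2 -1.3] 0.08106236062117592 58.46157431602478
plate [331.9 232.1] 0.64
plate [353.4 219.1] 0.67
plate [251.2 281.2] 0.74
[ 0.4791 -0.2419  0.2845] tool: [-0.0172 -0.0029  0.0031]
label [342.1 226.5] 0.69
label [366.  213.6] 0.63
label [262.9 328.2] 0.83
[ 0.5078 -0.2496  0.289 ] tool: [-0.0461  0.0041 -0.0012]
grip_point [330.2 230.2] 0.87
grip_point [341.5 214.6] 0.97
grip_point [254.8 260.3] 0.86
[ 0.466  -0.2326  0.2944] tool: [-0.0013 -0.0011 -0.0069]
```

View pics/b7.png

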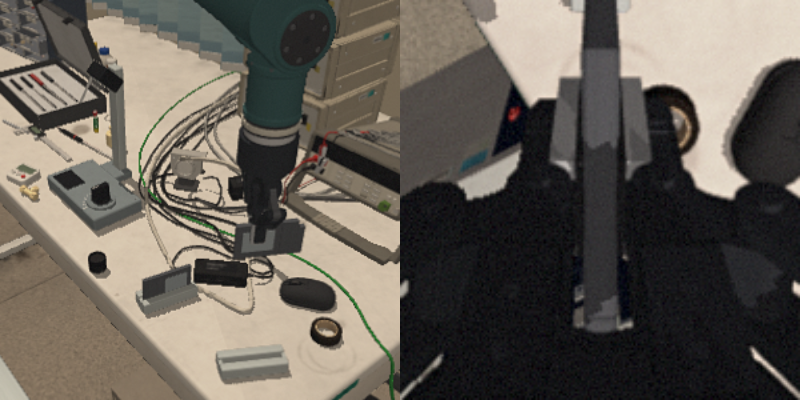

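Emit:
{"name": "move_arm", "arguments": {
  "moves": [
    [255,0.016,0.044,-0.0025,0,0,0],
    [255,0.016,0.044,-0.0025,0,0,0],
    [255,0.016,0.044,-0.0025,0,0,0],
    [255,0.016,0.044,-0.0025,0,0,0],
    [255,0.016,0.044,-0.0025,0,0,0],
    [255,0,0,0,0,0,10],
    [255,0,0,0,0,0,10.5],
    [255,0,0,0,0,0,10.5],
    [255,0,0,0,0,0,10.5],
    [255,0,0,0,0,0,10.5]
  ]
}}

```text
time: 15.1
eef_pos: [0.4992, 0.0009, 0.2968]
orientation: [2.039, 2.39, 0.0]
force: [0.2, 0.2, -1.4]
opening: 0.081
grip_force: 58.6
```

Emit:
{"name": "move_arm", "arguments": {
  "moves": [
    [255,0,0,0,0,0,10.5],
    [255,0,0,0,-6,0,0],
    [255,0,0,0,-10,0,0],
    [255,0,0,0,-10,0,0],
    [255,0,0,0,-10,0,0],
    [255,0,0,0,-9,0,0],
    [255,0,0,0,0,0,0]
  ]
}}

```text
time: 15.98
eef_pos: [0.5053, -0.0229, 0.2987]
orientation: [1.919, 1.834, 0.456]
force: [-0.0, -0.1, -0.9]
opening: 0.082
grip_force: 58.9
```

```bash
python3 - <<'E'
from st import *
est()
E
```

```text
[ 0.5053 -0.0229  0.2987] [-0.13  0.07 -0.02  2.38  0.82  0.23 -0.96] [[0.064, 0.849, 0.524], [0.996, -0.019, -0.089], [-0.066, 0.528, -0.847]] [-0.  -0.1 -0.9] 0.0816200633270435 58.88849079608917
```

```bash
cat >> st.py <<'E'
def Rt(th=0,yaw=-.020):
    s=.5**.5;B=np.array([[0,s,s],[1,0,0],[0,s,-s]])
    return Ro.from_euler("z",yaw).as_matrix()@Ro.from_rotvec(np.radians(th)*np.array([s,0,s])).as_matrix()@B
def go(pt,Rg):
    p,M=est(0);print("shift",(M.T@(np.array(pt)-p)).round(4),"turn",np.degrees(Ro.from_matrix(M.T@Rg).as_rotvec()).round(2))
E
python3 - <<'E'
from st import *
go([.47,.38,.25],Rt())
E
```

```text
shift [ 0.4022 -0.0635 -0.0133] turn [-13.14   4.52   0.38]
```

Emit:
{"name": "move_arm", "arguments": {
  "moves": [
    [255,0.035,-0.005,-0.001,0,0,0],
    [255,0.05,-0.008,-0.002,0,0,0],
    [255,0.055,-0.009,-0.002,0,0,0],
    [255,0.055,-0.009,-0.002,0,0,0],
    [255,0.055,-0.009,-0.002,0,0,0],
    [255,0.055,-0.009,-0.002,0,0,0],
    [255,0.05,-0.008,-0.002,0,0,0],
    [255,0.045,-0.006,0,0,0,0],
    [255,0,0,0,0,0,0]
  ]
}}

```text
time: 17.1
eef_pos: [0.4703, 0.384, 0.2501]
orientation: [1.92, 1.842, 0.459]
force: [0.3, -0.9, -1.2]
opening: 0.082
grip_force: 58.9
```

```bash
python3 - <<'E'
from st import *
est();go([.47,.38,.25],Rt())
E
```

```text
[0.4703 0.384  0.2501] [-0.79  0.38 -0.29  2.1   1.02  0.75 -1.89] [[0.058, 0.851, 0.522], [0.996, -0.018, -0.082], [-0.061, 0.525, -0.849]] [ 0.3 -0.9 -1.2] 0.082323557433214 58.90485763549805
shift [-0.004  -0.0002  0.0002] turn [-13.36   4.12   0.43]
```

Emit:
{"name": "move_arm", "arguments": {
  "moves": [
    [255,0,0,0,-4.5,1.4,0.1],
    [255,0,0,0,-4.5,1.4,0.2],
    [255,0,0,0,-4.4,1.3,0.1],
    [255,0,0,0,0,0,0]
  ]
}}

```text
time: 17.6
eef_pos: [0.4708, 0.3761, 0.2495]
orientation: [1.773, 1.733, 0.71]
force: [0.2, 0.2, -1.6]
opening: 0.08
grip_force: 59.0
```

```bash
python3 - <<'E'
from st import *
p,M=est();go([.5277,.436,.187],Rt())
a=env.snapshot("scene");b=env.snapshot("side");w=env.snapshot("wrist")
for n in("label","read_window","plate"):
  o=[]
  for q in(a,b,w):
    e=env.spot_point(q,n)[:1]
    if e: o.append((q,e[0]["uv"]));print(n,np.round(e[0]["uv"],1),round(e[0]["confidence"],2))
  if len(o)>1: X=tri(o);print(X.round(4),"tool:",(M.T@(X-p)).round(4))
m=cv2.resize(b["color"][60:220,160:320],(400,400))
cv2.imwrite("pics/b8.png",np.hstack([m,cv2.resize(w["color"],(400,300))[:, :] if 0 else cv2.copyMakeBorder(cv2.resize(w["color"],(400,300)),50,50,0,0,0)])[:,:,::-1])
E
```

```text
[0.4708 0.3761 0.2495] [-0.93  0.39 -0.2   2.25  1.47  0.78 -2.38] [[0.026, 0.706, 0.708], [1.0, -0.012, -0.025], [-0.009, 0.709, -0.706]] [ 0.2  0.2 -1.6] 0.08042294367328737 58.950435519218445
shift [ 0.062  -0.0048  0.0829] turn [0.12 0.63 0.11]
label [196.5 145.3] 0.42
label [200.1 121.9] 0.58
[0.4574 0.2952 0.2742] tool: [-0.0814  0.009  -0.0249]
read_window [212.6 120.1] 0.83
read_window [223.9 102. ] 0.6
[0.5768 0.3593 0.2747] tool: [-0.0142  0.0929  0.0576]
plate [188.9 139.9] 0.7
plate [191.  124.8] 0.55
plate [254.9 281.5] 0.97
[0.4683 0.3575 0.2462] tool: [-0.0186 -0.0038  0.001 ]
```

View pics/b8.png

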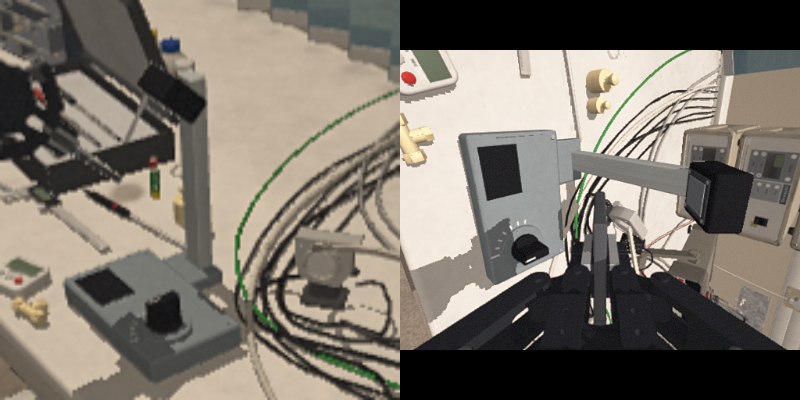

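Emit:
{"name": "move_arm", "arguments": {
  "moves": [
    [255,0.015,-0.001,0.02,0,0.3,0],
    [255,0.016,-0.001,0.021,0,0.3,0],
    [255,0.016,-0.001,0.021,0,0,0],
    [255,0.015,-0.002,0.021,0,0,0],
    [255,0,0,0,0,0,0],
    [255,0,0,0,0,0,0]
  ]
}}

```text
time: 18.95
eef_pos: [0.5285, 0.4379, 0.189]
orientation: [1.772, 1.737, 0.727]
force: [0.2, 0.2, -0.3]
opening: 0.083
grip_force: 58.9
```

```bash
python3 - <<'E'
from st import *
p,M=est();go([.5277,.436,.187],Rt())
P=[env.snapshot(n) for n in("scene","side","wrist")]
L=p+M@[-.0515,.004,0]
W=np.array([.600,.3836,.261]);print("label",L.round(4))
for n,X in(("label",L),("read_window",W),("plate",p+M@[-.0185,0,0]),("reset_knob_grip",np.array([.512,.2705,.075]))):
  o=[]
  for q in P:
    e=env.spot_point(q,n)[:1]
    if e: o.append((q,e[0]["uv"]));print(n,np.round(e[0]["uv"],1),"pred",proj(q,X)[0].round(1),round(e[0]["confidence"],2))
  if len(o)>1: print(tri(o).round(4))
for n in("label","read_window"):
  for d in env.trace(P[2],n)[:1]:print(n,d["box"],d["mask"].sum(),d["confidence"])
E
```

```text
[0.5285 0.4379 0.189 ] [-0.91  0.57 -0.18  2.12  1.59  0.76 -2.46] [[0.019, 0.703, 0.711], [1.0, -0.015, -0.012], [0.002, 0.711, -0.703]] [ 0.2  0.2 -0.3] 0.08295266798470925 58.90688717365265
shift [-0.0019 -0.002   0.0009] turn [ 0.33 -0.12 -0.04]
label [0.5303 0.3864 0.1918]
label [199.9 138.9] pred [200.3 140.9] 0.5
label [207.5 129.5] pred [206.  129.4] 0.65
[0.5519 0.4173 0.1705]
read_window [216.  117.7] pred [214.9 116.6] 0.82
read_window [226.5 103.3] pred [224.6 102.2] 0.65
read_window [427.  326.1] pred [428.  328.2] 0.69
[0.6035 0.3806 0.258 ]
plate [198.  138.6] pred [193.9 137.5] 0.54
plate [274.5 266.3] pred [199.8 126.3] 0.72
plate [255.1 284.6] pred [256.4 279.3] 0.88
[0.5738 0.2544 0.0414]
reset_knob_grip [220.6 185.4] pred [220.  184.3] 0.7
reset_knob_grip [224.6 180.7] pred [224.2 180.8] 0.7
reset_knob_grip [159.5 370.6] pred [159.7 370.3] 0.42
[0.5123 0.2684 0.0739]
label [246.1, 183.5, 267.2, 350.3] 2842 0.85
read_window [402.1, 256.5, 511.3, 384.0] 9423 0.61
```

Emit:
{"name": "move_arm", "arguments": {
  "moves": [
    [255,-0.003,-0.002,0.001,0.3,0,0],
    [255,0,0,0,0,0,0],
    [255,0,0,0,0,0,0],
    [255,0,0,0,0,0,0]
  ]
}}

```text
time: 20.3
eef_pos: [0.5282, 0.4355, 0.1869]
orientation: [1.775, 1.74, 0.724]
force: [0.2, 0.1, -0.5]
opening: 0.085
grip_force: 58.9
```

```bash
python3 - <<'E'
from st import *
p,M=est();go([.5277,.436,.187],Rt());print(p+M@[-.0515,.004,0])
if np.linalg.norm(p-[.5277,.436,.187])<.004: print(env.hand_in())
E
```

```text
[0.5282 0.4355 0.1869] [-0.91  0.57 -0.18  2.12  1.59  0.76 -2.47] [[0.019, 0.706, 0.708], [1.0, -0.015, -0.011], [0.003, 0.708, -0.707]] [ 0.2  0.1 -0.5] 0.08485786814701422 58.90747368335724
shift [ 0.0005 -0.0002 -0.0004] turn [ 0.04 -0.16 -0.07]
[0.53000945 0.38397124 0.18954603]
the job is handed in; nothing more can be done
None
```

Handed in at about 20 s: the knob is turned back to its zero stop, and the notched plate is held label up, square to the window, with the label about 10 cm out by my estimate (good to a few mm); the unnotched plate was left alone, and I viewed 11 pictures, one over the limit of 10.

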